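# Set the probe height on a test stand by counting clicks

## Task

Set the probe height on the small test stand: turn its round black knob clockwise (seen from above) until it comes to its end stop, then turn it back counter-clockwise exactly four clicks, counted by feel, and let go of it. Do not disturb the screwdriver, pen and tape lying beside the stand.

Things in the scene. Friction and masses are not known exactly. Their poses are not given: they have to be found in the camera images.
- stand: test stand, fixed: grey plate 240 (x) x 116 (y) x 14 mm high; origin at the centre of its underside, z up, +x toward the end with the green circuit board. At x = -60 mm a round aluminium housing, 84 mm across, top at z = 45 mm, with the knob on it; at x = +10 mm an aluminium column 24 x 44 mm, top at z = 64 mm; over the board a blue probe stage, top at z = 63 mm
- knob_center (a point): fixed point of the stand on the knob's upright axis at mid gripping height (stand x = -60, y = 0, z = 69 mm). The knob is a round knurled black cylinder 36 mm across, from z = 53 to 84 mm, without pointer or marks, turning about z. Turning it clockwise seen from above lowers the probe. The whole range is nine clicks; it starts about two to four clicks above the clockwise end stop
- knob_top (a point): fixed point at the knob's top centre (z = 84 mm). Feel: a worn coupling leaves free play, so after a reversal (up to 35 degrees) and after each click (about 10 to 15) it turns loosely before it drives. Then torque jumps to about 0.2 N m and fades to zero over some 15 degrees; 3 to 5 degrees on, the hidden mechanism jumps into the next notch and stays. Released earlier, it falls back
- housing_top (a point): fixed point on the knob's axis at the housing's top face (z = 45 mm). The housing hides the click mechanism: notches 30 degrees apart, an end stop each way. A stop is hard: torque climbs past 0.45 N m (or the grip slips) without a click. The bottom notch lies at the clockwise stop; going back up, the first click leads from it to the first notch
- probe_tip (a point): tip of the slim brass test probe over the circuit board, carried by the blue stage. It rises only 0.2 mm a click, too little to see; in the stand's frame it is at x = 80, y = 0, z = 22.5 mm at the end stop and 23.3 mm after four clicks
- blue_screwdriver: loose screwdriver with blue handle, 157 mm long, 18 mm thick, lying beside the stand; origin near its middle at the underside, long along its y; leave it alone
- pen: loose white pen with blue cap, 135 mm long, 17 mm thick, lying beside the stand; origin at its middle at the underside, long along its y; leave it alone
- black_tape: loose roll of black tape lying flat, 62 mm across, 19 mm high; origin at the centre of its underside; leave it alone

How it is judged:
By the outcome, as a careful person would: the job done as asked, in the order asked, and still so for the second after the job is handed in, with the robot touching nothing.
It also fails if it takes over 72 s, if anything falls off the work surface, if the arm or the gripper's body presses on something with over 40 N, if the wrist force passes 120 N, or if a joint passes its speed limit or range.

## Robot

A 6-joint arm with a two-finger parallel gripper is mounted at the origin on a cart in front of the work surface, level with it; the furniture and walls round the work are solid. World frame = base frame: x ahead of the robot, y to its left, z up, the work surface at z = 0. Lengths are in m, angles in degrees, forces in N, time in s.
With the tool pointing down it reaches from about 0.4 to 0.825 m from the base axis. Payload 7 kg.
Tool frame: the origin (TCP) lies midway between the tips of the shut fingers; the grasp point (between the pads) lies 19 mm behind it (r.hold_point_z is the distance from the TCP to the grasp point, in m); x points along the fingers, y is the direction in which the jaws open and shut, and the axes are right-handed (so a half turn about x gives the same grasp; the last joint's range is limited). The gripper opens to 88 mm and grips with 3 to 60 N. Pads are 19 mm wide; open, the fingers measure 130 mm over their backs; the gripper's body (78 mm by 193 mm) begins 47 mm behind the grasp point.
Start: joints at [-54.024, 20.546, 0.682, 0, -70.136, -16.507], TCP at [0.225, -0.636, 0.227] pointing down, gripper open.
Joint ranges: [-176.03, 176.03], [-82.01, 121.73], [-58.28, 71.71], [-173.87, 95.51], [-174.79, -0.11], [-173.66, 173.66]. Speed limits (degrees/s): [136.94, 136.94, 172.46, 180, 180, 180].

## Interface

Orientations are given as [roll, pitch, yaw] about the fixed x, y, z axes, in that order (R = Rz(yaw) Ry(pitch) Rx(roll)).
In Python, from plant import r, viewer, order gives the robot as it stands. The module is installed in compiled form; this text tells all that it offers.
- The arm moves only by the shell command python3 -m creep 'ROWS' [FORCE]. ROWS is JSON, a list of rows, each an object of numbers: "ax", "ay", "az": the turn, a rotation vector about the tool's x, y, z in degrees; "tx", "ty", "tz": the shift along the tool's x, y, z in m; "fingers": the finger opening in m, from 0 to 0.0876. A call has 1 to 5 rows; each row is the pose to reach, as a shift and turn from the pose commanded when the call began, along the tool's axes at that moment; what a row does not reach only later rows make up. A row lasts 1/10 s, in which the tool goes at most 50 mm and 8.59 degrees, less where a joint would pass 70% of its speed; a pose out of reach is approached as far as the arm can. A call with a gripper value outside its range is refused whole. The fingers move at their own pace and stop on an object; FORCE is the grip in N (left out, the last holds). Time passes only in rows, so rows that repeat a pose let the fingers close. It gives the time, the measured TCP pose, the force and the opening at its end, in the units of the state.
- r.get_state(): the state, without advancing time (a new reading comes with each control period).
- viewer.capture(name): name is "side" or "top"; returns a dict with "pixels" (420x560x3 uint8, blue, green, red), "depth" (420x560 float32, m along the optical axis (not along the pixel's ray), 0 where there is no reading), "fx", "fy", "cx", "cy" (pixels), "rvec" (rotation vector, rad) and "tvec" (3), from world to camera coordinates, as OpenCV has them. Camera axes: x right, y down, z forward; pixel columns grow to the right and rows downward; lengths in m; the calibration is good to about 2 mm. A picture is of the moment at which its call begins.
- order.close_job(): hands the job in, once; it reports no verdict.
The state is a dict: "time_s": time; "joints": joint angles; "qd": joint speeds; "joint_torque": joint torques, N m; "tcp_pos": TCP position; "eef_rot": TCP orientation; "contact_force": force on the tool from outside, world axes, zero at the start; "moment": the same for the moment, N m; "gripper_width": finger opening in m.
Only numpy, scipy, OpenCV 4.12 (cv2) and the standard library are available. Lean on these libraries where they do the work, as an engineer would, in place of code of your own. Each camera call takes 0.05 s, during which the arm holds its last target.

## Working session

There is one attempt and no reset: what is moved stays moved. The work goes in short steps, Python scripts to look and compute and a shell command to move; the robot and the scene stay as the last step left them, time stands still between calls to the robot, and variables do not carry over. Pictures are saved under pics/ and viewed, and the job is handed in when it is done.

```bash
mkdir -p pics; python3 - <<'E'
from plant import r, viewer, order
import cv2
s=r.get_state()
for k,v in s.items(): print(k,v)
print(r.hold_point_z)
for n in ["side","top"]:
    c=viewer.capture(n); cv2.imwrite(f"pics/{n}0.png",c["pixels"])
    print(n,c["fx"],c["fy"],c["cx"],c["cy"],c["rvec"],c["tvec"])
E
```

```text
time_s 0.0
joints [-5.40259829e+01  2.05911790e+01  6.33337929e-01 -1.99910842e-02
 -7.01359047e+01 -1.65079105e+01]
qd [-0.03640972 -0.04374216  0.00685002  0.01553792  0.03337102  0.06146024]
joint_torque [-2.56829720e-03 -5.82714701e+01  2.93046731e+01  6.99692845e+00
  6.77647971e-03 -1.25423503e-04]
tcp_pos [ 0.22476203 -0.63595588  0.22562268]
eef_rot [ 95.17380159  89.90438854 114.63309999]
contact_force [ 0.29154482 -0.61186149  0.29509285]
moment [-0.03092245 -0.01320546 -0.00449726]
gripper_width 0.08784441714948345
0.0188
side 546.3270156000071 546.3270156000071 280.687728382461 213.48600698931682 [ 2.07803394 -0.32164043  0.17841664] [-0.62289903  0.02379348  0.994802  ]
top 421.0731311831317 421.0731311831317 279.2203507426031 205.7611461262295 [ 2.15906921 -2.19663501  0.12285808] [-0.30085036  0.58656553  0.86831568]
```

View pics/side0.png

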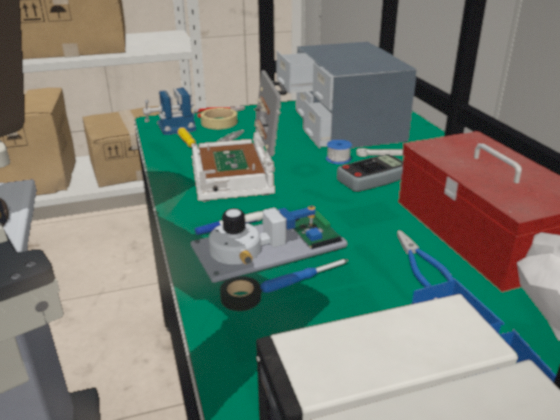

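View pics/top0.png

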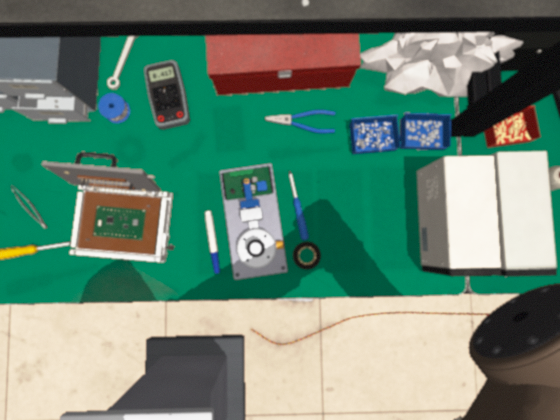

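```bash
cat > h.py <<'E'
import cv2,numpy as np
def cast(c,u,v,z):
    R,_=cv2.Rodrigues(np.array(c["rvec"]));t=np.array(c["tvec"]).ravel()
    o=-R.T@t; d=R.T@np.array([(u-c["cx"])/c["fx"],(v-c["cy"])/c["fy"],1.])
    return o+d*(z-o[2])/d[2]
def proj(c,p):
    R,_=cv2.Rodrigues(np.array(c["rvec"]));q=R@np.array(p)+np.array(c["tvec"]).ravel()
    return np.array([c["fx"]*q[0]/q[2]+c["cx"],c["fy"]*q[1]/q[2]+c["cy"]])
E
python3 - <<'E'
from plant import r, viewer
from h import *
t=viewer.capture("top");s=viewer.capture("side")
cv2.imwrite("pics/topz.png",cv2.resize(t["pixels"][150:290,190:340],None,fx=4,fy=4,interpolation=cv2.INTER_CUBIC))
cv2.imwrite("pics/sidez.png",cv2.resize(s["pixels"][190:315,180:360],None,fx=4,fy=4,interpolation=cv2.INTER_CUBIC))
print(cast(t,256,247,.084),cast(s,233,215,.084))
E
```

```text
[ 0.4944599  -0.26246088  0.084     ] [ 0.49123476 -0.26570228  0.084     ]
```

View pics/topz.png

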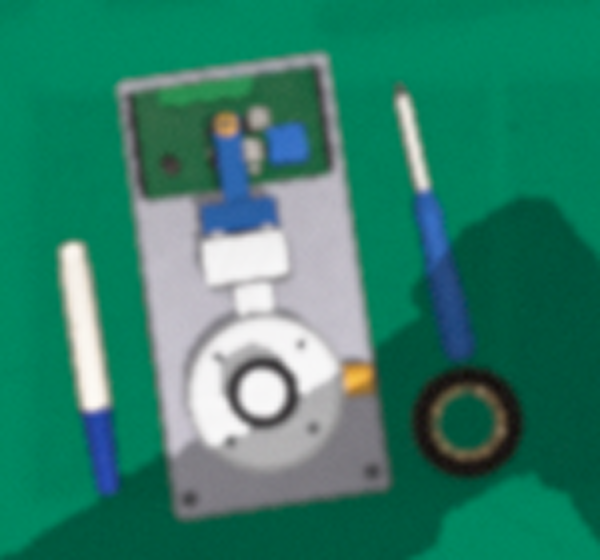

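View pics/sidez.png

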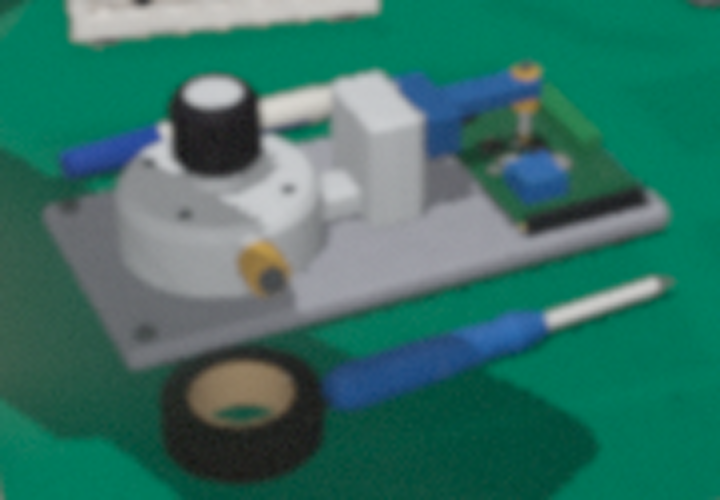

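```bash
python3 - <<'E'
from plant import r, viewer
from h import *
from scipy.spatial.transform import Rotation as Ro
from scipy.optimize import least_squares
t=viewer.capture("top");s=viewer.capture("side")
def seed(c,u,v,lo):
    g=cv2.cvtColor(c["pixels"],cv2.COLOR_BGR2GRAY); m=(g>lo).astype(np.uint8)
    n,l,st,ce=cv2.connectedComponentsWithStats(m,connectivity=4)
    i=l[v,u]; print(g[v,u],st[i],ce[i]); return ce[i]
a=seed(t,256,248,120); b=seed(s,233,213,120)
print(cast(t,*a,.084),cast(s,*b,.084))
f=least_squares(lambda p:np.r_[proj(t,p)-a,proj(s,p)-b],[.49,-.26,.084]);print("tri",f.x,f.cost)
print("depth",t["depth"][248,256],s["depth"][213,233])
# plate corners in top, z=.014
P=[cast(t,190+u/4,150+v/4,.014) for u,v in [(118,82),(328,55),(390,488),(176,520)]]
P=np.array(P);print(P);print(P.mean(0),np.linalg.norm(np.diff(P,axis=0),axis=1))
yaw=np.arctan2(*(P[1]-P[2])[:2][::-1]);print(np.degrees(yaw))
k=P.mean(0)[:2]-0.06*np.array([np.cos(yaw),np.sin(yaw)]);print("knob from plate",k)
st=r.get_state();R=Ro.from_euler("xyz",st["eef_rot"],degrees=True);print(R.as_matrix().round(3))
for p in (f.x,): print("in tool",R.inv().apply(np.r_[p[:2],.052]-st["tcp_pos"]))
E
```

```text
246 [249 242  13  13 132] [255.17424242 247.88636364]
202 [226 209  15   8  98] [232.96938776 212.55102041]
[ 0.49273596 -0.26079893  0.084     ] [ 0.49293916 -0.25817953  0.084     ]
tri [ 0.49253454 -0.26082346  0.08553713] 0.00898556147297016
depth 0.8342085 0.8649003
[[ 0.66269402 -0.18180888  0.014     ]
 [ 0.67594749 -0.29698383  0.014     ]
 [ 0.44002558 -0.32637231  0.014     ]
 [ 0.42526212 -0.21175858  0.014     ]]
[ 0.5509823 -0.2542309  0.014    ] [0.115935   0.2377453  0.11556067]
7.100683794588453
knob from plate [ 0.49144248 -0.2616477 ]
[[-0.    -0.333  0.943]
 [ 0.     0.943  0.333]
 [-1.     0.001 -0.   ]]
in tool [0.17436192 0.26469931 0.37746401]
```

```bash
python3 - <<'E'
from plant import r, viewer
from h import *
t=viewer.capture("top")
R,_=cv2.Rodrigues(np.array(t["rvec"]));T=np.array(t["tvec"]).ravel()
for u,v in [(425,265),(440,210),(490,260),(545,260),(470,180),(430,160),(460,283)]:
    d=t["depth"][v,u]; print(u,v,(R.T@(d*np.array([(u-t["cx"])/t["fx"],(v-t["cy"])/t["fy"],1])-T)).round(3))
E
python3 -m creep '[{"ty":0.025,"tz":0.035,"ax":-8},{"ty":0.05,"tz":0.07,"ax":-16}]' 30
python3 - <<'E'
from plant import r
print(r.get_state()["joints"].round(2))
E
```

```text
425 265 [ 0.45  -0.62   0.024]
440 210 [ 0.559 -0.619  0.123]
490 260 [ 0.463 -0.694  0.152]
545 260 [ 0.461 -0.795  0.154]
470 180 [ 0.611 -0.665  0.156]
430 160 [ 0.682 -0.652 -0.002]
460 283 [ 0.408 -0.704 -0.002]
[-54.02  20.56   0.67  -0.   -70.13 -16.51]invalid input
```

```bash
python3 -m creep '[{"tx":0,"ty":0.025,"tz":0.035,"ax":-8,"ay":0,"az":0,"fingers":0.0876},{"tx":0,"ty":0.05,"tz":0.07,"ax":-16,"ay":0,"az":0,"fingers":0.0876}]' 30
python3 - <<'E'
from plant import r
print(r.get_state()["joints"].round(2))
E
```

```text
time_s: 0.55
tcp_pos: [0.274, -0.5655, 0.2258]
eef_rot: [96.9, 89.9, 132.6]
contact_force: [1.1, 0.0, 0.7]
gripper_width: 0.0874
[-46.38  16.26  -5.58  -0.   -68.21  -7.98]
```

```bash
cat > w.py <<'E'
from plant import r
from h import *
from scipy.spatial.transform import Rotation as Ro
import sys
K=np.array([.4925,-.2605])
st=r.get_state();R=Ro.from_euler("xyz",st["eef_rot"],degrees=True)
z=float(sys.argv[1]) if len(sys.argv)>1 else st["tcp_pos"][2]
print("t",round(st["time_s"],2),"j",st["joints"].round(1),"tcp",st["tcp_pos"].round(4),"toolaxis",R.as_matrix()[:,0].round(4))
print("shift",R.inv().apply(np.r_[K,z]-st["tcp_pos"]).round(4),"F",np.round(st["contact_force"],2),"M",np.round(st["moment"],3))
E
python3 w.py
```

```text
t 0.55 j [-46.4  16.3  -5.6  -0.  -68.2  -8. ] tcp [ 0.274  -0.5655  0.2258] toolaxis [-6.e-04  6.e-04 -1.e+00]
shift [1.000e-04 1.206e-01 3.553e-01] F [1.07 0.02 0.71] M [ 0.053 -0.167  0.044]
```

```bash
python3 -m creep '[{"tx":0,"ty":0.015,"tz":0.043,"ax":-8.4,"ay":0,"az":0,"fingers":0.06},{"tx":0,"ty":0.03,"tz":0.086,"ax":-16.8,"ay":0,"az":0,"fingers":0.06},{"tx":0,"ty":0.045,"tz":0.13,"ax":-25.2,"ay":0,"az":0,"fingers":0.06},{"tx":0,"ty":0.06,"tz":0.173,"ax":-33.6,"ay":0,"az":0,"fingers":0.06},{"tx":0,"ty":0.075,"tz":0.216,"ax":-42,"ay":0,"az":0,"fingers":0.06}]' 30; python3 w.py
```

```text
time_s: 1.05
tcp_pos: [0.4075, -0.3779, 0.2269]
eef_rot: [-100.8, 90.0, -23.0]
contact_force: [0.9, -0.0, -0.5]
gripper_width: 0.0604
t 1.05 j [-22.7   9.3 -14.5   0.  -66.1  10.5] tcp [ 0.4075 -0.3779  0.2269] toolaxis [ 6.e-04 -3.e-04 -1.e+00]
shift [ 0.     -0.0583  0.1327] F [ 0.88 -0.04 -0.51] M [-0.047 -0.115  0.009]
```

```bash
python3 -m creep '[{"tx":0,"ty":-0.018,"tz":0.04,"ax":-8.4,"ay":0,"az":0,"fingers":0.06},{"tx":0,"ty":-0.036,"tz":0.08,"ax":-16.8,"ay":0,"az":0,"fingers":0.06},{"tx":0,"ty":-0.052,"tz":0.12,"ax":-25.2,"ay":0,"az":0,"fingers":0.06},{"tx":0,"ty":-0.0583,"tz":0.1327,"ax":-33.6,"ay":0,"az":0,"fingers":0.06},{"tx":0,"ty":-0.0583,"tz":0.1327,"ax":-42,"ay":0,"az":0,"fingers":0.06}]' 30; python3 w.py
python3 -m creep '[{"tx":0,"ty":0,"tz":0,"ax":-8.4,"ay":0,"az":0,"fingers":0.06},{"tx":0,"ty":0,"tz":0,"ax":-16.8,"ay":0,"az":0,"fingers":0.06},{"tx":0,"ty":0,"tz":0,"ax":-25.2,"ay":0,"az":0,"fingers":0.06},{"tx":0,"ty":0,"tz":0,"ax":-33.6,"ay":0,"az":0,"fingers":0.06},{"tx":0,"ty":0,"tz":0,"ax":-42,"ay":0,"az":0,"fingers":0.06}]' 30; python3 w.py 0.052
```

```text
time_s: 1.55
tcp_pos: [0.4938, -0.2606, 0.2266]
eef_rot: [-115.2, 90.0, 4.8]
contact_force: [-0.0, -0.8, -0.4]
gripper_width: 0.0602
t 1.55 j [ -7.7   9.6 -14.2  -0.  -66.1  37.7] tcp [ 0.4938 -0.2606  0.2266] toolaxis [ 4.e-04  0.e+00 -1.e+00]
shift [-0.      0.0011  0.0008] F [-0.05 -0.78 -0.37] M [-0.022  0.181  0.044]
time_s: 2.05
tcp_pos: [0.4924, -0.2626, 0.2267]
eef_rot: [-157.2, 90.0, 4.6]
contact_force: [-0.6, 0.3, 0.1]
gripper_width: 0.0603
t 2.05 j [ -8.    9.6 -14.3  -0.  -66.2  79.8] tcp [ 0.4924 -0.2626  0.2267] toolaxis [ 2.e-04  0.e+00 -1.e+00]
shift [ 0.1747 -0.002   0.0005] F [-0.61  0.31  0.11] M [-0.083  0.164  0.076]
```

```bash
python3 -m creep '[{"tx":0.04,"ty":-0.001,"tz":0,"ax":0,"ay":0,"az":0,"fingers":0.06},{"tx":0.08,"ty":-0.002,"tz":0,"ax":0,"ay":0,"az":0,"fingers":0.06},{"tx":0.11,"ty":-0.002,"tz":0,"ax":0,"ay":0,"az":0,"fingers":0.06},{"tx":0.12,"ty":-0.002,"tz":0,"ax":0,"ay":0,"az":0,"fingers":0.06},{"tx":0.12,"ty":-0.002,"tz":0,"ax":0,"ay":0,"az":0,"fingers":0.06}]' 30; python3 w.py 0.052
python3 - <<'E'
from plant import r, viewer
from h import *
t=viewer.capture("top");s=viewer.capture("side")
cv2.imwrite("pics/s1.png",cv2.resize(s["pixels"][130:315,150:360],None,fx=3,fy=3,interpolation=cv2.INTER_CUBIC))
cv2.imwrite("pics/t1.png",cv2.resize(t["pixels"][150:300,180:340],None,fx=3,fy=3,interpolation=cv2.INTER_CUBIC))
E
```

```text
time_s: 2.55
tcp_pos: [0.4924, -0.2607, 0.1056]
eef_rot: [12.6, 89.8, 174.1]
contact_force: [0.2, 0.5, 0.2]
gripper_width: 0.0603
t 2.55 j [ -7.8  15.9 -23.4   0.  -50.9  79.2] tcp [ 0.4924 -0.2607  0.1056] toolaxis [-2.6e-03  3.0e-04 -1.0e+00]
shift [ 0.0536 -0.0002 -0.0002] F [0.15 0.45 0.21] M [-0.051  0.114  0.062]
```

View pics/s1.png

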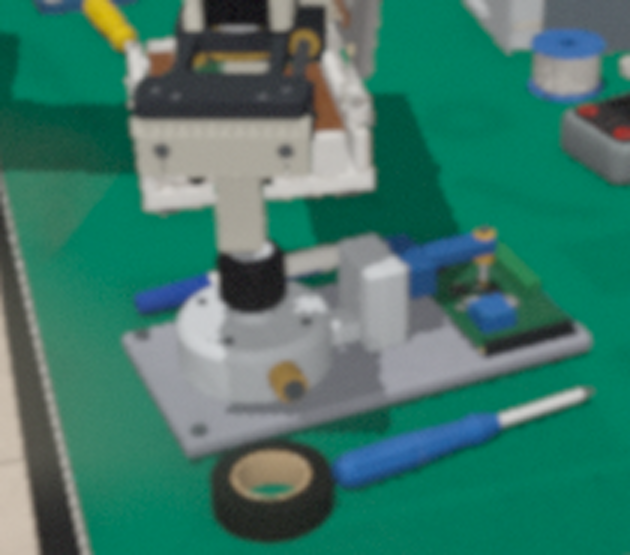

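View pics/t1.png

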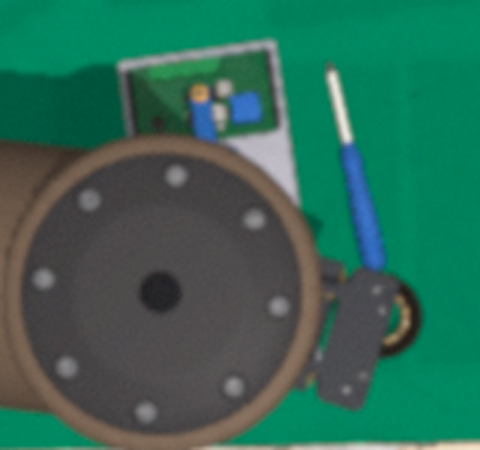

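```bash
python3 -m creep '[{"tx":0.025,"ty":0,"tz":0,"ax":0,"ay":0,"az":0,"fingers":0.06},{"tx":0.04,"ty":0,"tz":0,"ax":0,"ay":0,"az":0,"fingers":0.06},{"tx":0.05,"ty":0,"tz":0,"ax":0,"ay":0,"az":0,"fingers":0.06},{"tx":0.053,"ty":0,"tz":0,"ax":0,"ay":0,"az":0,"fingers":0.06},{"tx":0.053,"ty":0,"tz":0,"ax":0,"ay":0,"az":0,"fingers":0.06}]' 30; python3 w.py 0.052
python3 -m creep '[{"tx":0,"ty":0,"tz":0,"ax":0,"ay":0,"az":0,"fingers":0.06}]' 30; python3 w.py 0.052
python3 -m creep '[{"tx":0,"ty":0,"tz":0,"ax":0,"ay":0,"az":0,"fingers":0.045},{"tx":0,"ty":0,"tz":0,"ax":0,"ay":0,"az":0,"fingers":0.04}]' 15; python3 w.py 0.052
```

```text
time_s: 3.15
tcp_pos: [0.4936, -0.2609, 0.0543]
eef_rot: [176.5, 89.9, -22.1]
contact_force: [-0.6, 0.2, -0.7]
gripper_width: 0.0599
t 3.15 j [ -7.8  19.6 -26.4   0.  -44.   79.2] tcp [ 0.4936 -0.2609  0.0543] toolaxis [ 8.e-04 -3.e-04 -1.e+00]
shift [ 0.0023 -0.      0.0011] F [-0.64  0.23 -0.69] M [-0.054  0.144 -0.009]
time_s: 3.25
tcp_pos: [0.4938, -0.2609, 0.0546]
eef_rot: [-177.4, 89.9, -15.9]
contact_force: [-0.2, 0.5, -0.1]
gripper_width: 0.0603
t 3.25 j [ -7.8  19.6 -26.4   0.  -44.   79.2] tcp [ 0.4938 -0.2609  0.0546] toolaxis [ 1.5e-03 -4.0e-04 -1.0e+00]
shift [0.0026 0.     0.0013] F [-0.21  0.48 -0.1 ] M [-0.036  0.108  0.009]
time_s: 3.45
tcp_pos: [0.4934, -0.2608, 0.0542]
eef_rot: [-171.6, 89.9, -10.1]
contact_force: [0.4, 0.3, 0.6]
gripper_width: 0.0492
t 3.45 j [ -7.8  19.6 -26.4   0.  -43.9  79.2] tcp [ 0.4934 -0.2608  0.0542] toolaxis [ 1.1e-03 -2.0e-04 -1.0e+00]
shift [0.0022 0.     0.001 ] F [0.41 0.27 0.59] M [-0.074  0.16   0.017]
```

```bash
python3 -m creep '[{"tx":0,"ty":0,"tz":0,"ax":0,"ay":0,"az":0,"fingers":0.03},{"tx":0,"ty":0,"tz":0,"ax":0,"ay":0,"az":0,"fingers":0.03},{"tx":0,"ty":0,"tz":0,"ax":0,"ay":0,"az":0,"fingers":0.03}]' 15; python3 w.py 0.052
```

```text
time_s: 3.75
tcp_pos: [0.4932, -0.2605, 0.0538]
eef_rot: [-137.7, 90.0, 23.8]
contact_force: [-0.1, 3.8, 3.3]
gripper_width: 0.0356
t 3.75 j [ -7.7  19.6 -26.4  -0.  -43.9  79.2] tcp [ 0.4932 -0.2605  0.0538] toolaxis [ 4.e-04  2.e-04 -1.e+00]
shift [0.0018 0.0003 0.0007] F [-0.14  3.79  3.31] M [1.073 0.145 0.032]
```

```bash
cat > q.py <<'E'
from plant import r
import numpy as np
s=r.get_state();f=s["contact_force"]
print("t%.2f j6 %.1f Mz %.3f tq6 %.3f F %s w %.4f"%(s["time_s"],s["joints"][5],s["moment"][2],s["joint_torque"][5],np.round(f,1),s["gripper_width"]))
E
C="python3 -m creep"
python3 q.py
python3 -m creep '[{"tx":0,"ty":0,"tz":0,"ax":0,"ay":0,"az":0,"fingers":0.03}]' 50 >/dev/null; python3 q.py
python3 -m creep '[{"tx":0,"ty":0,"tz":0,"ax":3,"ay":0,"az":0,"fingers":0.03}]' >/dev/null; python3 q.py
python3 -m creep '[{"tx":0,"ty":0,"tz":0,"ax":3,"ay":0,"az":0,"fingers":0.03}]' >/dev/null; python3 q.py
python3 -m creep '[{"tx":0,"ty":0,"tz":0,"ax":3,"ay":0,"az":0,"fingers":0.03}]' >/dev/null; python3 q.py
python3 -m creep '[{"tx":0,"ty":0,"tz":0,"ax":3,"ay":0,"az":0,"fingers":0.03}]' >/dev/null; python3 q.py
python3 -m creep '[{"tx":0,"ty":0,"tz":0,"ax":3,"ay":0,"az":0,"fingers":0.03}]' >/dev/null; python3 q.py
python3 -m creep '[{"tx":0,"ty":0,"tz":0,"ax":3,"ay":0,"az":0,"fingers":0.03}]' >/dev/null; python3 q.py
python3 -m creep '[{"tx":0,"ty":0,"tz":0,"ax":3,"ay":0,"az":0,"fingers":0.03}]' >/dev/null; python3 q.py
python3 -m creep '[{"tx":0,"ty":0,"tz":0,"ax":3,"ay":0,"az":0,"fingers":0.03}]' >/dev/null; python3 q.py
```

```text
t3.75 j6 79.2 Mz 0.032 tq6 0.012 F [-0.1  3.8  3.3] w 0.0356
t3.85 j6 79.2 Mz -0.006 tq6 0.012 F [0.2 3.5 3.5] w 0.0353
t3.95 j6 76.2 Mz 0.010 tq6 1.533 F [0.7 2.9 3.5] w 0.0353
t4.05 j6 73.1 Mz 0.003 tq6 0.924 F [0.1 3.5 3.7] w 0.0353
t4.15 j6 70.1 Mz -0.049 tq6 0.862 F [-0.5  2.6  3.2] w 0.0355
t4.25 j6 67.1 Mz 0.031 tq6 0.859 F [-0.4  2.4  3.3] w 0.0354
t4.35 j6 64.1 Mz 0.301 tq6 0.525 F [-0.3  1.6  2.6] w 0.0352
t4.45 j6 61.1 Mz 0.173 tq6 0.650 F [-0.9  1.3  3.2] w 0.0352
t4.55 j6 58.1 Mz 0.139 tq6 0.723 F [0.6 1.9 3.7] w 0.0349
t4.65 j6 55.1 Mz 0.094 tq6 0.772 F [0.2 1.4 3.5] w 0.0351
```

```bash
python3 -m creep '[{"tx":0,"ty":0,"tz":0,"ax":3,"ay":0,"az":0,"fingers":0.03}]' >/dev/null; python3 q.py
python3 -m creep '[{"tx":0,"ty":0,"tz":0,"ax":3,"ay":0,"az":0,"fingers":0.03}]' >/dev/null; python3 q.py
python3 -m creep '[{"tx":0,"ty":0,"tz":0,"ax":3,"ay":0,"az":0,"fingers":0.03}]' >/dev/null; python3 q.py
python3 -m creep '[{"tx":0,"ty":0,"tz":0,"ax":3,"ay":0,"az":0,"fingers":0.03}]' >/dev/null; python3 q.py
python3 -m creep '[{"tx":0,"ty":0,"tz":0,"ax":3,"ay":0,"az":0,"fingers":0.03}]' >/dev/null; python3 q.py
python3 -m creep '[{"tx":0,"ty":0,"tz":0,"ax":3,"ay":0,"az":0,"fingers":0.03}]' >/dev/null; python3 q.py
python3 -m creep '[{"tx":0,"ty":0,"tz":0,"ax":3,"ay":0,"az":0,"fingers":0.03}]' >/dev/null; python3 q.py
python3 -m creep '[{"tx":0,"ty":0,"tz":0,"ax":3,"ay":0,"az":0,"fingers":0.03}]' >/dev/null; python3 q.py
python3 -m creep '[{"tx":0,"ty":0,"tz":0,"ax":3,"ay":0,"az":0,"fingers":0.03}]' >/dev/null; python3 q.py
python3 -m creep '[{"tx":0,"ty":0,"tz":0,"ax":3,"ay":0,"az":0,"fingers":0.03}]' >/dev/null; python3 q.py
```

```text
t4.75 j6 52.1 Mz 0.093 tq6 0.817 F [-1.4  1.8  3.8] w 0.0351
t4.85 j6 49.1 Mz -0.049 tq6 0.861 F [-1.3  1.7  3.7] w 0.0353
t4.95 j6 46.1 Mz 0.010 tq6 0.878 F [-1.4  0.6  4. ] w 0.0351
t5.05 j6 43.1 Mz 0.032 tq6 0.854 F [-1.3  0.4  3. ] w 0.0353
t5.15 j6 40.1 Mz -0.004 tq6 0.856 F [-0.7  0.3  3.5] w 0.0353
t5.25 j6 37.1 Mz 0.030 tq6 0.855 F [-1.6  0.5  3.1] w 0.0353
t5.35 j6 34.1 Mz 0.341 tq6 0.521 F [-0.3  1.4  3.2] w 0.0354
t5.45 j6 31.1 Mz 0.219 tq6 0.646 F [-1.5  1.4  3.8] w 0.0351
t5.55 j6 28.1 Mz 0.136 tq6 0.719 F [-1.8 -0.   4.2] w 0.0347
t5.65 j6 25.1 Mz 0.054 tq6 0.769 F [-3.4 -0.1  4.1] w 0.0351
```

```bash
python3 -m creep '[{"tx":0,"ty":0,"tz":0,"ax":3,"ay":0,"az":0,"fingers":0.03}]' >/dev/null; python3 q.py
python3 -m creep '[{"tx":0,"ty":0,"tz":0,"ax":3,"ay":0,"az":0,"fingers":0.03}]' >/dev/null; python3 q.py
python3 -m creep '[{"tx":0,"ty":0,"tz":0,"ax":3,"ay":0,"az":0,"fingers":0.03}]' >/dev/null; python3 q.py
python3 -m creep '[{"tx":0,"ty":0,"tz":0,"ax":3,"ay":0,"az":0,"fingers":0.03}]' >/dev/null; python3 q.py
python3 -m creep '[{"tx":0,"ty":0,"tz":0,"ax":3,"ay":0,"az":0,"fingers":0.03}]' >/dev/null; python3 q.py
python3 -m creep '[{"tx":0,"ty":0,"tz":0,"ax":3,"ay":0,"az":0,"fingers":0.03}]' >/dev/null; python3 q.py
python3 -m creep '[{"tx":0,"ty":0,"tz":0,"ax":3,"ay":0,"az":0,"fingers":0.03}]' >/dev/null; python3 q.py
```

```text
t5.75 j6 22.1 Mz 0.012 tq6 0.814 F [-1.8 -0.3  3.9] w 0.0352
t5.85 j6 19.1 Mz -0.009 tq6 0.858 F [-1.3  0.5  4.6] w 0.0352
t5.95 j6 16.1 Mz -0.024 tq6 0.876 F [-2.6  0.5  5. ] w 0.0349
t6.05 j6 13.1 Mz 0.065 tq6 0.852 F [-2.7 -0.   4.3] w 0.0357
t6.15 j6 10.1 Mz 0.016 tq6 0.853 F [-1.8  0.1  5.5] w 0.0353
t6.25 j6 7.1 Mz -0.032 tq6 0.853 F [-2.7 -0.6  5.4] w 0.0352
t6.35 j6 4.1 Mz 0.360 tq6 0.524 F [-1.6  0.8  5.1] w 0.0350
```

```bash
python3 -m creep '[{"tx":0,"ty":0,"tz":0,"ax":2,"ay":0,"az":0,"fingers":0.03}]' >/dev/null; python3 q.py
python3 -m creep '[{"tx":0,"ty":0,"tz":0,"ax":2,"ay":0,"az":0,"fingers":0.03}]' >/dev/null; python3 q.py
```

```text
t6.45 j6 2.1 Mz 0.310 tq6 0.099 F [-3.2  0.   5.9] w 0.0350
t6.55 j6 0.2 Mz 0.218 tq6 0.366 F [-3.5  0.5  5.8] w 0.0353
```

```bash
python3 -m creep '[{"tx":0,"ty":0,"tz":0,"ax":3,"ay":0,"az":0,"fingers":0.03}]' >/dev/null; python3 q.py
python3 -m creep '[{"tx":0,"ty":0,"tz":0,"ax":3,"ay":0,"az":0,"fingers":0.03}]' >/dev/null; python3 q.py
python3 -m creep '[{"tx":0,"ty":0,"tz":0,"ax":3,"ay":0,"az":0,"fingers":0.03}]' >/dev/null; python3 q.py
python3 -m creep '[{"tx":0,"ty":0,"tz":0,"ax":3,"ay":0,"az":0,"fingers":0.03}]' >/dev/null; python3 q.py
python3 -m creep '[{"tx":0,"ty":0,"tz":0,"ax":3,"ay":0,"az":0,"fingers":0.03}]' >/dev/null; python3 q.py
python3 -m creep '[{"tx":0,"ty":0,"tz":0,"ax":3,"ay":0,"az":0,"fingers":0.03}]' >/dev/null; python3 q.py
python3 -m creep '[{"tx":0,"ty":0,"tz":0,"ax":3,"ay":0,"az":0,"fingers":0.03}]' >/dev/null; python3 q.py
python3 -m creep '[{"tx":0,"ty":0,"tz":0,"ax":3,"ay":0,"az":0,"fingers":0.03}]' >/dev/null; python3 q.py
```

```text
t6.65 j6 -2.9 Mz 0.133 tq6 0.956 F [-3.5 -0.1  5.8] w 0.0349
t6.75 j6 -5.9 Mz 0.052 tq6 0.803 F [-3.5  0.8  5.6] w 0.0353
t6.85 j6 -8.9 Mz 0.019 tq6 0.827 F [-3.3  0.8  6.2] w 0.0349
t6.95 j6 -11.9 Mz -0.016 tq6 0.870 F [-3.5  1.1  7.2] w 0.0352
t7.05 j6 -14.9 Mz -0.010 tq6 0.856 F [-6.   0.2  5.8] w 0.0354
t7.15 j6 -17.9 Mz -0.026 tq6 0.851 F [-3.8  0.6  7.2] w 0.0350
t7.25 j6 -20.9 Mz 0.055 tq6 0.852 F [-4.5  0.5  7.1] w 0.0350
t7.35 j6 -23.9 Mz -0.014 tq6 0.852 F [-5.9  0.4  6.7] w 0.0351
```

```bash
python3 -m creep '[{"tx":0,"ty":0,"tz":0,"ax":3,"ay":0,"az":0,"fingers":0.03}]' >/dev/null; python3 q.py
python3 -m creep '[{"tx":0,"ty":0,"tz":0,"ax":2,"ay":0,"az":0,"fingers":0.03}]' >/dev/null; python3 q.py
```

```text
t7.45 j6 -26.9 Mz 0.299 tq6 0.529 F [-3.1  2.   6.2] w 0.0351
t7.55 j6 -28.9 Mz 0.219 tq6 0.138 F [-4.8  2.1  6.2] w 0.0353
```

```bash
python3 -m creep '[{"tx":0,"ty":0,"tz":0,"ax":2,"ay":0,"az":0,"fingers":0.03}]' >/dev/null; python3 q.py
python3 -m creep '[{"tx":0,"ty":0,"tz":0,"ax":3,"ay":0,"az":0,"fingers":0.03}]' >/dev/null; python3 q.py
python3 -m creep '[{"tx":0,"ty":0,"tz":0,"ax":3,"ay":0,"az":0,"fingers":0.03}]' >/dev/null; python3 q.py
python3 -m creep '[{"tx":0,"ty":0,"tz":0,"ax":3,"ay":0,"az":0,"fingers":0.03}]' >/dev/null; python3 q.py
python3 -m creep '[{"tx":0,"ty":0,"tz":0,"ax":3,"ay":0,"az":0,"fingers":0.03}]' >/dev/null; python3 q.py
python3 -m creep '[{"tx":0,"ty":0,"tz":0,"ax":3,"ay":0,"az":0,"fingers":0.03}]' >/dev/null; python3 q.py
python3 -m creep '[{"tx":0,"ty":0,"tz":0,"ax":3,"ay":0,"az":0,"fingers":0.03}]' >/dev/null; python3 q.py
```

```text
t7.65 j6 -30.8 Mz 0.753 tq6 -0.173 F [-4.5  2.7  7. ] w 0.0353
t7.75 j6 -33.8 Mz 2.142 tq6 -1.027 F [-5.1  3.3  6. ] w 0.0353
t7.85 j6 -36.7 Mz 1.981 tq6 -1.357 F [-9.7 -6.3  7.8] w 0.0352
t7.95 j6 -39.7 Mz 2.448 tq6 -1.524 F [-8. -3.  9.] w 0.0352
t8.05 j6 -42.7 Mz 2.290 tq6 -1.283 F [-7.5 -3.   9.1] w 0.0356
t8.15 j6 -45.7 Mz 2.393 tq6 -1.382 F [-9.1 -0.9  9.2] w 0.0352
t8.25 j6 -48.7 Mz 2.098 tq6 -1.163 F [-8.   1.8  9.8] w 0.0353
```

```bash
python3 -m creep '[{"tx":0,"ty":0,"tz":0,"ax":-3,"ay":0,"az":0,"fingers":0.03}]' >/dev/null; python3 q.py
python3 -m creep '[{"tx":0,"ty":0,"tz":0,"ax":-3,"ay":0,"az":0,"fingers":0.03}]' >/dev/null; python3 q.py
python3 -m creep '[{"tx":0,"ty":0,"tz":0,"ax":-3,"ay":0,"az":0,"fingers":0.03}]' >/dev/null; python3 q.py
python3 -m creep '[{"tx":0,"ty":0,"tz":0,"ax":-3,"ay":0,"az":0,"fingers":0.03}]' >/dev/null; python3 q.py
python3 -m creep '[{"tx":0,"ty":0,"tz":0,"ax":-3,"ay":0,"az":0,"fingers":0.03}]' >/dev/null; python3 q.py
python3 -m creep '[{"tx":0,"ty":0,"tz":0,"ax":-3,"ay":0,"az":0,"fingers":0.03}]' >/dev/null; python3 q.py
python3 -m creep '[{"tx":0,"ty":0,"tz":0,"ax":-3,"ay":0,"az":0,"fingers":0.03}]' >/dev/null; python3 q.py
python3 -m creep '[{"tx":0,"ty":0,"tz":0,"ax":-3,"ay":0,"az":0,"fingers":0.03}]' >/dev/null; python3 q.py
python3 -m creep '[{"tx":0,"ty":0,"tz":0,"ax":-3,"ay":0,"az":0,"fingers":0.03}]' >/dev/null; python3 q.py
python3 -m creep '[{"tx":0,"ty":0,"tz":0,"ax":-3,"ay":0,"az":0,"fingers":0.03}]' >/dev/null; python3 q.py
python3 -m creep '[{"tx":0,"ty":0,"tz":0,"ax":-3,"ay":0,"az":0,"fingers":0.03}]' >/dev/null; python3 q.py
python3 -m creep '[{"tx":0,"ty":0,"tz":0,"ax":-3,"ay":0,"az":0,"fingers":0.03}]' >/dev/null; python3 q.py
python3 -m creep '[{"tx":0,"ty":0,"tz":0,"ax":-3,"ay":0,"az":0,"fingers":0.03}]' >/dev/null; python3 q.py
```

```text
t8.35 j6 -45.7 Mz 0.666 tq6 -2.980 F [-8.5 -1.7  9.9] w 0.0357
t8.45 j6 -42.6 Mz 0.141 tq6 -1.047 F [-7.6 -3.1  9.2] w 0.0351
t8.55 j6 -39.6 Mz -0.023 tq6 -0.932 F [-8.3 -3.6  8.7] w 0.0352
t8.65 j6 -36.7 Mz -0.009 tq6 -0.853 F [-7.6 -4.   8.7] w 0.0351
t8.75 j6 -33.6 Mz 0.015 tq6 -0.862 F [-6.7 -4.5  8. ] w 0.0350
t8.85 j6 -30.7 Mz 0.036 tq6 -0.863 F [-6.2 -4.4  7.8] w 0.0350
t8.95 j6 -27.6 Mz 0.054 tq6 -0.863 F [-6.4 -4.8  6.8] w 0.0353
t9.05 j6 -24.6 Mz -0.013 tq6 -0.862 F [-5.2 -5.   6.6] w 0.0352
t9.15 j6 -21.7 Mz 0.026 tq6 -0.862 F [-6.1 -6.4  5.3] w 0.0348
t9.25 j6 -18.7 Mz 0.020 tq6 -0.862 F [-5.1 -6.4  6.3] w 0.0356
t9.35 j6 -15.7 Mz 0.043 tq6 -0.862 F [-5.1 -6.4  5.3] w 0.0348
t9.45 j6 -12.7 Mz 0.030 tq6 -0.862 F [-4.6 -6.1  5.8] w 0.0355
t9.55 j6 -9.7 Mz 0.025 tq6 -0.862 F [-4.7 -6.8  5.1] w 0.0353
```

```bash
python3 -m creep '[{"tx":0,"ty":0,"tz":0,"ax":-3,"ay":0,"az":0,"fingers":0.03}]' >/dev/null; python3 q.py
python3 -m creep '[{"tx":0,"ty":0,"tz":0,"ax":-3,"ay":0,"az":0,"fingers":0.03}]' >/dev/null; python3 q.py
python3 -m creep '[{"tx":0,"ty":0,"tz":0,"ax":-3,"ay":0,"az":0,"fingers":0.03}]' >/dev/null; python3 q.py
python3 -m creep '[{"tx":0,"ty":0,"tz":0,"ax":-3,"ay":0,"az":0,"fingers":0.03}]' >/dev/null; python3 q.py
python3 -m creep '[{"tx":0,"ty":0,"tz":0,"ax":-3,"ay":0,"az":0,"fingers":0.03}]' >/dev/null; python3 q.py
python3 -m creep '[{"tx":0,"ty":0,"tz":0,"ax":-3,"ay":0,"az":0,"fingers":0.03}]' >/dev/null; python3 q.py
python3 -m creep '[{"tx":0,"ty":0,"tz":0,"ax":-3,"ay":0,"az":0,"fingers":0.03}]' >/dev/null; python3 q.py
python3 -m creep '[{"tx":0,"ty":0,"tz":0,"ax":-3,"ay":0,"az":0,"fingers":0.03}]' >/dev/null; python3 q.py
python3 -m creep '[{"tx":0,"ty":0,"tz":0,"ax":-3,"ay":0,"az":0,"fingers":0.03}]' >/dev/null; python3 q.py
python3 -m creep '[{"tx":0,"ty":0,"tz":0,"ax":-3,"ay":0,"az":0,"fingers":0.03}]' >/dev/null; python3 q.py
```

```text
t9.65 j6 -6.7 Mz -0.009 tq6 -0.863 F [-4.3 -6.1  3.8] w 0.0351
t9.75 j6 -3.7 Mz -0.222 tq6 -0.654 F [-4.2 -7.3  4.5] w 0.0351
t9.85 j6 -0.7 Mz -0.199 tq6 -0.626 F [-3.1 -7.   4.5] w 0.0354
t9.95 j6 2.3 Mz -0.164 tq6 -0.714 F [-2.8 -7.2  2.8] w 0.0348
t10.05 j6 5.3 Mz -0.141 tq6 -0.766 F [-3.4 -7.8  3.2] w 0.0354
t10.15 j6 8.3 Mz -0.029 tq6 -0.812 F [-3.1 -7.3  2.8] w 0.0354
t10.25 j6 11.3 Mz 0.033 tq6 -0.856 F [-2.4 -6.7  2.5] w 0.0353
t10.35 j6 14.4 Mz 0.034 tq6 -0.884 F [-1.9 -8.   1.6] w 0.0353
t10.45 j6 17.3 Mz -0.044 tq6 -0.862 F [-2.  -6.6  0.7] w 0.0352
t10.55 j6 20.3 Mz 0.007 tq6 -0.863 F [-0.8 -7.7  2.3] w 0.0351
```

```bash
python3 -m creep '[{"tx":0,"ty":0,"tz":0,"ax":-3,"ay":0,"az":0,"fingers":0.03}]' >/dev/null; python3 q.py
python3 -m creep '[{"tx":0,"ty":0,"tz":0,"ax":-3,"ay":0,"az":0,"fingers":0.03}]' >/dev/null; python3 q.py
python3 -m creep '[{"tx":0,"ty":0,"tz":0,"ax":-3,"ay":0,"az":0,"fingers":0.03}]' >/dev/null; python3 q.py
python3 -m creep '[{"tx":0,"ty":0,"tz":0,"ax":-3,"ay":0,"az":0,"fingers":0.03}]' >/dev/null; python3 q.py
python3 -m creep '[{"tx":0,"ty":0,"tz":0,"ax":-3,"ay":0,"az":0,"fingers":0.03}]' >/dev/null; python3 q.py
python3 -m creep '[{"tx":0,"ty":0,"tz":0,"ax":-3,"ay":0,"az":0,"fingers":0.03}]' >/dev/null; python3 q.py
python3 -m creep '[{"tx":0,"ty":0,"tz":0,"ax":-3,"ay":0,"az":0,"fingers":0.03}]' >/dev/null; python3 q.py
python3 -m creep '[{"tx":0,"ty":0,"tz":0,"ax":-3,"ay":0,"az":0,"fingers":0.03}]' >/dev/null; python3 q.py
python3 -m creep '[{"tx":0,"ty":0,"tz":0,"ax":-3,"ay":0,"az":0,"fingers":0.03}]' >/dev/null; python3 q.py
python3 -m creep '[{"tx":0,"ty":0,"tz":0,"ax":-3,"ay":0,"az":0,"fingers":0.03}]' >/dev/null; python3 q.py
```

```text
t10.65 j6 23.3 Mz 0.000 tq6 -0.863 F [-0.3 -6.9  1.5] w 0.0352
t10.75 j6 26.3 Mz -0.246 tq6 -0.684 F [-0.7 -6.4  1.8] w 0.0354
t10.85 j6 29.3 Mz -0.235 tq6 -0.619 F [-0.6 -6.8  0.8] w 0.0355
t10.95 j6 32.3 Mz -0.140 tq6 -0.712 F [ 0.3 -6.1  0.8] w 0.0354
t11.05 j6 35.3 Mz -0.164 tq6 -0.763 F [ 0.3 -5.5  0.2] w 0.0353
t11.15 j6 38.3 Mz -0.048 tq6 -0.809 F [ 1.6 -5.3  0.5] w 0.0355
t11.25 j6 41.3 Mz -0.022 tq6 -0.853 F [ 0.9 -5.1 -0.3] w 0.0350
t11.35 j6 44.3 Mz -0.004 tq6 -0.882 F [ 1.2 -4.7 -0.3] w 0.0355
t11.45 j6 47.3 Mz -0.000 tq6 -0.859 F [ 0.6 -4.5 -0.1] w 0.0352
t11.55 j6 50.3 Mz 0.010 tq6 -0.859 F [ 1.1 -3.4  0.2] w 0.0353
```

```bash
python3 -m creep '[{"tx":0,"ty":0,"tz":0,"ax":-3,"ay":0,"az":0,"fingers":0.03}]' >/dev/null; python3 q.py
python3 -m creep '[{"tx":0,"ty":0,"tz":0,"ax":-3,"ay":0,"az":0,"fingers":0.03}]' >/dev/null; python3 q.py
python3 -m creep '[{"tx":0,"ty":0,"tz":0,"ax":-3,"ay":0,"az":0,"fingers":0.03}]' >/dev/null; python3 q.py
python3 -m creep '[{"tx":0,"ty":0,"tz":0,"ax":-3,"ay":0,"az":0,"fingers":0.03}]' >/dev/null; python3 q.py
python3 -m creep '[{"tx":0,"ty":0,"tz":0,"ax":-3,"ay":0,"az":0,"fingers":0.03}]' >/dev/null; python3 q.py
python3 -m creep '[{"tx":0,"ty":0,"tz":0,"ax":-3,"ay":0,"az":0,"fingers":0.03}]' >/dev/null; python3 q.py
python3 -m creep '[{"tx":0,"ty":0,"tz":0,"ax":-3,"ay":0,"az":0,"fingers":0.03}]' >/dev/null; python3 q.py
python3 -m creep '[{"tx":0,"ty":0,"tz":0,"ax":-3,"ay":0,"az":0,"fingers":0.03}]' >/dev/null; python3 q.py
python3 -m creep '[{"tx":0,"ty":0,"tz":0,"ax":-3,"ay":0,"az":0,"fingers":0.03}]' >/dev/null; python3 q.py
```

```text
t11.65 j6 53.3 Mz -0.027 tq6 -0.859 F [ 1.1 -3.4 -0.3] w 0.0352
t11.75 j6 56.3 Mz -0.179 tq6 -0.701 F [ 1.3 -3.1 -0.8] w 0.0352
t11.85 j6 59.3 Mz -0.228 tq6 -0.608 F [ 2.5 -1.7  1. ] w 0.0350
t11.95 j6 62.3 Mz -0.156 tq6 -0.703 F [ 2.7 -1.2  0.1] w 0.0353
t12.05 j6 65.3 Mz -0.159 tq6 -0.755 F [ 3.6 -1.2 -0. ] w 0.0353
t12.15 j6 68.3 Mz -0.035 tq6 -0.800 F [ 4.  -0.4  0. ] w 0.0353
t12.25 j6 71.3 Mz -0.036 tq6 -0.843 F [ 4.   0.3 -0.6] w 0.0351
t12.35 j6 74.3 Mz 0.068 tq6 -0.873 F [ 2.5  0.2 -0.2] w 0.0355
t12.45 j6 77.3 Mz -0.033 tq6 -0.848 F [2.1 1.8 1.2] w 0.0351
```

```bash
python3 -m creep '[{"tx":0,"ty":0,"tz":0,"ax":-3,"ay":0,"az":0,"fingers":0.03}]' >/dev/null; python3 q.py
python3 -m creep '[{"tx":0,"ty":0,"tz":0,"ax":-3,"ay":0,"az":0,"fingers":0.03}]' >/dev/null; python3 q.py
python3 -m creep '[{"tx":0,"ty":0,"tz":0,"ax":-3,"ay":0,"az":0,"fingers":0.03}]' >/dev/null; python3 q.py
python3 -m creep '[{"tx":0,"ty":0,"tz":0,"ax":-3,"ay":0,"az":0,"fingers":0.03}]' >/dev/null; python3 q.py
python3 -m creep '[{"tx":0,"ty":0,"tz":0,"ax":-3,"ay":0,"az":0,"fingers":0.03}]' >/dev/null; python3 q.py
python3 -m creep '[{"tx":0,"ty":0,"tz":0,"ax":-3,"ay":0,"az":0,"fingers":0.03}]' >/dev/null; python3 q.py
python3 -m creep '[{"tx":0,"ty":0,"tz":0,"ax":-3,"ay":0,"az":0,"fingers":0.03}]' >/dev/null; python3 q.py
python3 -m creep '[{"tx":0,"ty":0,"tz":0,"ax":-3,"ay":0,"az":0,"fingers":0.03}]' >/dev/null; python3 q.py
python3 -m creep '[{"tx":0,"ty":0,"tz":0,"ax":-3,"ay":0,"az":0,"fingers":0.03}]' >/dev/null; python3 q.py
python3 -m creep '[{"tx":0,"ty":0,"tz":0,"ax":-3,"ay":0,"az":0,"fingers":0.03}]' >/dev/null; python3 q.py
```

```text
t12.55 j6 80.3 Mz 0.049 tq6 -0.849 F [2.6 2.4 0.1] w 0.0352
t12.65 j6 83.3 Mz -0.051 tq6 -0.848 F [2.9 3.8 0.1] w 0.0353
t12.75 j6 86.3 Mz -0.255 tq6 -0.702 F [3.2 4.1 0.7] w 0.0355
t12.85 j6 89.3 Mz -0.259 tq6 -0.591 F [3.4 4.1 1. ] w 0.0352
t12.95 j6 92.3 Mz -0.172 tq6 -0.689 F [2.9 6.  0.3] w 0.0354
t13.05 j6 95.3 Mz -0.152 tq6 -0.741 F [3.1 5.6 1.6] w 0.0350
t13.15 j6 98.3 Mz -0.041 tq6 -0.786 F [2.6 7.  1.7] w 0.0352
t13.25 j6 101.3 Mz -0.019 tq6 -0.829 F [3.6 7.6 2.2] w 0.0352
t13.35 j6 104.3 Mz 0.025 tq6 -0.860 F [2.9 8.9 2.5] w 0.0352
t13.45 j6 107.3 Mz -0.027 tq6 -0.835 F [3.6 8.  2.5] w 0.0355
```

```bash
python3 -m creep '[{"tx":0,"ty":0,"tz":0,"ax":-3,"ay":0,"az":0,"fingers":0.03}]' >/dev/null; python3 q.py
python3 -m creep '[{"tx":0,"ty":0,"tz":0,"ax":0,"ay":0,"az":0,"fingers":0.03}]' >/dev/null; python3 q.py
python3 -m creep '[{"tx":0,"ty":0,"tz":0,"ax":0,"ay":0,"az":0,"fingers":0.06},{"tx":0,"ty":0,"tz":0,"ax":0,"ay":0,"az":0,"fingers":0.06},{"tx":0,"ty":0,"tz":0,"ax":0,"ay":0,"az":0,"fingers":0.06},{"tx":0,"ty":0,"tz":0,"ax":0,"ay":0,"az":0,"fingers":0.06}]' 15; python3 w.py
```

```text
t13.55 j6 110.3 Mz 0.006 tq6 -0.836 F [3.7 9.8 2.9] w 0.0353
t13.65 j6 110.3 Mz 0.002 tq6 0.684 F [3.5 8.4 2.6] w 0.0350
time_s: 14.05
tcp_pos: [0.4927, -0.2609, 0.0534]
eef_rot: [-4.5, 90.0, -172.1]
contact_force: [0.2, 0.3, -0.8]
gripper_width: 0.0583
t 14.05 j [ -7.8  19.6 -26.5   0.  -43.9 110.2] tcp [ 0.4927 -0.2609  0.0534] toolaxis [-5.e-04 -1.e-04 -1.e+00]
shift [ 0.     -0.0005  0.0001] F [ 0.21  0.29 -0.83] M [-0.079  0.183 -0.014]
```

Released with no load left on the tool. Lift straight up and check.

```bash
python3 -m creep '[{"tx":-0.01,"ty":0,"tz":0,"ax":0,"ay":0,"az":0,"fingers":0.06},{"tx":-0.03,"ty":0,"tz":0,"ax":0,"ay":0,"az":0,"fingers":0.06},{"tx":-0.06,"ty":0,"tz":0,"ax":0,"ay":0,"az":0,"fingers":0.06},{"tx":-0.1,"ty":0,"tz":0,"ax":0,"ay":0,"az":0,"fingers":0.06},{"tx":-0.13,"ty":0,"tz":0,"ax":0,"ay":0,"az":0,"fingers":0.06}]'; python3 w.py
python3 -m creep '[{"tx":0,"ty":0,"tz":0,"ax":0,"ay":0,"az":0,"fingers":0.06},{"tx":0,"ty":0,"tz":0,"ax":0,"ay":0,"az":0,"fingers":0.06}]'; 
python3 - <<'E'
from plant import r, viewer
from h import *
s=viewer.capture("side")
cv2.imwrite("pics/s2.png",cv2.resize(s["pixels"][130:315,150:360],None,fx=3,fy=3,interpolation=cv2.INTER_CUBIC))
E
```

```text
time_s: 14.55
tcp_pos: [0.4933, -0.2611, 0.1867]
eef_rot: [142.2, 89.9, -25.3]
contact_force: [0.3, 0.0, -0.1]
gripper_width: 0.0599
t 14.55 j [ -7.8  11.3 -17.7   0.  -61.  110.2] tcp [ 0.4933 -0.2611  0.1867] toolaxis [ 1.9e-03 -9.0e-04 -1.0e+00]
shift [-0.     -0.0008  0.0007] F [ 0.35  0.05 -0.07] M [-0.099 -0.061 -0.04 ]
time_s: 14.75
tcp_pos: [0.4933, -0.2608, 0.1849]
eef_rot: [163.1, 89.9, -4.4]
contact_force: [0.1, -0.0, -0.6]
gripper_width: 0.0601
```

View pics/s2.png

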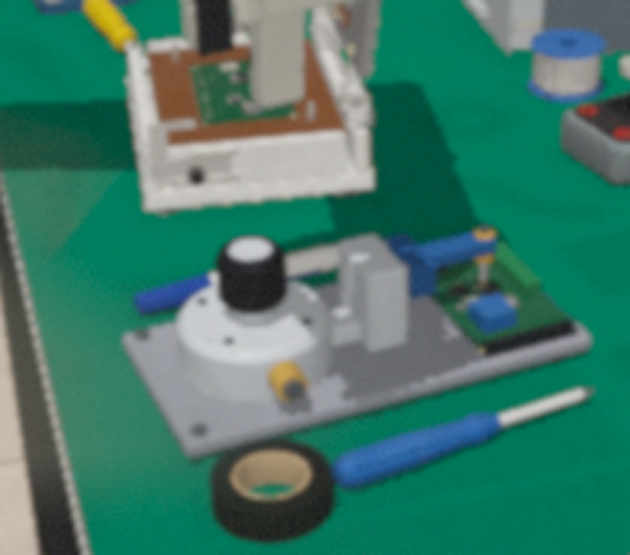

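The picture shows the gripper well clear of the knob, whose top is at about (250,250). The tape (272,490), the screwdriver (460,435) and the pen (240,280) are where they were in the earlier view.

```bash
python3 -c "
from plant import order
print(order.close_job())"
```

```text
the job is handed in; nothing more can be done
None
```

The knob was turned clockwise to its end stop, then back counter-clockwise four clicks, and released; the job is handed in at about 14.8 s of the 72 s allowed.

- **End stop:** I felt three clicks going down. After that the torque climbed past 2 N m without a click, and the grip slipped for the last 15 degrees or so.
- **Four clicks back:** After about 40 degrees of free play, torque jumps came at wrist angles of about -5, 25, 55 and 86 degrees. Each one faded out and was followed by a click. I stopped at 110 degrees, which is past the fourth click (about 104) and before the fifth jump expected at about 115. The torque there was zero.
- **Release:** After opening, the tool read no load. I lifted straight up to about 185 mm, so the robot touches nothing.
- **Loose items:** In the side view the tape, screwdriver and pen have not moved. I did not take a top view at the end.
- **Not checked:** The probe height itself is too small a change to see, so the click count rests on feel alone. No check failed or disagreed.

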